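Shift-start test of a machine's emergency stop

ROBOT

A 6-joint arm with a two-finger parallel gripper is mounted at the origin on a cart in front of the work surface, level with it; the furniture and walls round the work are solid. World frame = base frame: x ahead of the robot, y to its left, z up, the work surface at z = 0. Lengths are in mm, angles in rad, forces in N, time in s.
With the tool pointing down it reaches from about 275 to 750 mm from the base axis. Payload 10.2 kg.
Tool frame: the origin (TCP) lies at the very end of the fingers, on their centre line; the grasp point (between the pads) lies 19 mm behind it; z points along the fingers, y is the line along which they close (so a half turn about z gives the same grasp; the last joint's range is limited). The gripper opens to 85 mm and grips with 20 to 120 N. Pads are 22 mm wide; open, the fingers measure 114 mm over their backs; the gripper's body (76 mm by 85 mm) begins 54 mm behind the grasp point. The pads swing forward as they close: fully open they stand 13 mm farther back than shut.
Start: joints at [1.088, 0.313, 1.498, -0, 1.331, -0.223], TCP at [134.878, 507.384, 231.294] pointing down, gripper open.
Joint ranges: [-2.94, 2.94], [-0.97, 2.17], [0.19, 2.56], [-1.23, 4.37], [0.02, 3.11], [-2.88, 2.88]. Speed limits (rad/s): [2.39, 2.39, 3.01, 3.14, 3.14, 3.14].

INTERFACE

Orientations are given as a unit quaternion [w, x, y, z].
In Python, from rig import ctrl, optics gives the robot as it stands. The module is installed in compiled form; this text tells all that it offers.
- The arm moves only by the shell command python3 -m handwheel 'ROWS' [FORCE]. ROWS is JSON, a list that holds one entry, the list of rows, each a list of 5 numbers: the gripper command: -1 is fully open, 1 is shut, values between are in proportion, then the shift along the world's x, y, z in units of 50 mm (1.0 is 50 mm), then the turn about the world's z in units of 8 degrees (1.0 is 8 degrees). In form: [[[gripper, tx, ty, tz, twist], ...]]. A call has 1 to 10 rows; each row shifts and turns the commanded pose from where the row before left it; what a row does not reach is not made up. A row lasts 1/10 s, in which the tool goes at most 50 mm and 8.59 degrees, less where a joint would pass 70% of its speed; a pose out of reach is approached as far as the arm can. A call is refused whole if a number of a shift passes 1 or a number of a turn 1, either way. A call with a gripper value outside its range is refused whole. The fingers move at their own pace and stop on an object; FORCE is the grip in N (left out, the last holds). Time passes only in rows, so rows that do not move let the fingers close. It gives the time, the measured TCP pose, the force, the opening and the grip force at its end, in the units of the state.
- ctrl.sense(): the state, without advancing time (a new reading comes with each control period).
- optics.capture(name): name is "side" or "top"; returns a dict with "img" (480x640x3 uint8, blue, green, red), "K" (3x3 intrinsics, pixels), "R" (3x3) and "t" (3): a world point X has camera coordinates R X + t. Camera axes: x right, y down, z forward; pixel columns grow to the right and rows downward; lengths in mm; the calibration is good to about 2 mm. A picture is of the moment at which its call begins. There is no depth.
- ctrl.finish_job(): hands the job in; it is judged then, once.
The state is a dict: "time_s": time; "joints": joint angles; "dq": joint speeds; "tau": joint torques, N m; "eef_pos": TCP position; "ee_rot": TCP orientation; "force": force on the tool from outside, world axes, zero at the start; "wrist_torque": the same for the moment, N m; "grip_width": opening from 0.0 (shut) to 1.0 (fully open); "grip_force": force on a finger pad.
Only numpy, scipy, OpenCV 4.12 (cv2) and the standard library are available. Lean on these libraries where they do the work, as an engineer would, in place of code of your own. Each camera call takes 0.05 s, during which the arm holds its last target. There are 200 camera calls.

TASK

Test the emergency stop before the shift: press the mushroom button fully down and let go to see that it stays down by itself, then grip its head and turn it clockwise to reset it, and let go so that it springs back up. Do not touch the other control box, the one with the small flat button.

Things in the scene. Friction and masses are not known exactly. Their poses are not given: they have to be found in the camera images.
- stop_button (a joint): Downward travel of the mushroom button, m: 0 = up (sprung), 0.0084 = latched, 0.0105 = bottom stop (rigid). It takes 5 N to start and 8 N to reach the bottom. Pressed past 0.009 and let go, a catch holds it at about 0.0084.
- stop_knob (a joint): Turn of the mushroom head about its vertical axis, rad: 0 = rest, growing clockwise seen from above, stop at 1.2; clockwise only, light (under 0.1 N m). The catch lets go at about 0.6; turn to 0.9 to 1.1 to be sure. The button may stay down while gripped; let go, it pops up and the head turns back to 0 by its own spring in about 2 s.
- stop_top (a point): Centre of the top of the grip bar on the mushroom head, on the turning axis; moves and turns with it; x along the bar, z up. Black bar 44 mm long (x), 16 wide (y), standing 31 mm above the black round cap, 53 mm across; its top is 114 mm above the bench when up. It sits mid-top of a fixed grey box 80 x 80 x 55 mm. The two boxes vary in place and yaw and may swap places.
- jog_station: The other control box, fixed, to be left alone: the same grey housing, 80 x 80 x 55 mm, with a small flat round push button (25 mm across, top 68 mm above the bench) and no grip bar. Origin at the centre of its underside, z up. To the left of both boxes (y 0.23 to 0.34) stands a lever press up to 0.46 m high: pass above it.

How it is judged:
By the outcome, as a careful person would: the job done as asked, in the order asked, and still so for the second after the job is handed in, with the robot touching nothing.
It also fails if it takes over 45 s, if anything falls off the work surface, if the arm or the gripper's body presses on something with over 40 N, if the wrist force passes 120 N, or if a joint passes its speed limit or range.

## Working session

There is one attempt and no reset: what is moved stays moved. The work goes in short steps, Python scripts to look and compute and a shell command to move; the robot and the scene stay as the last step left them, time stands still between calls to the robot, and variables do not carry over. Pictures are saved under pics/ and viewed, at most 10 in all, crops included, and the job is handed in when it is done.

```bash
mkdir -p pics; python3 - <<'E'
from rig import ctrl, optics
import cv2
s=ctrl.sense();print({k:s[k] for k in("time_s","eef_pos","ee_rot","force","grip_width")})
for n in("top","side"):
    c=optics.capture(n);cv2.imwrite(f"pics/{n}0.png",c["img"]);print(n,c["K"],c["R"],c["t"])
E
```

```text
{'time_s': 0.0, 'eef_pos': array([134.74244929, 507.14820857, 230.72273255]), 'ee_rot': array([-2.29714314e-04,  1.29507004e-01,  9.91578289e-01, -6.17128453e-04]), 'force': array([ 0.49292153, -0.40077629, -0.35738091]), 'grip_width': 0.9971937492128161}
top [[611.10968329   0.         324.37307251]
 [  0.         611.10968329 239.38831035]
 [  0.           0.           1.        ]] [[-0.02106805 -0.99962251  0.01763441]
 [-0.98969317  0.01835334 -0.14202318]
 [ 0.14164592 -0.0204448  -0.98970624]] [-24.00259206 524.61733428 884.76223229]
side [[437.14415933   0.         324.58415736]
 [  0.         437.14415933 242.61239673]
 [  0.           0.           1.        ]] [[ 0.68056417 -0.73268796 -0.00087091]
 [-0.59049829 -0.54778548 -0.59265744]
 [ 0.4337559   0.40385569 -0.80545416]] [-364.26362292  333.38636551  692.98913653]
```

View pics/top0.png

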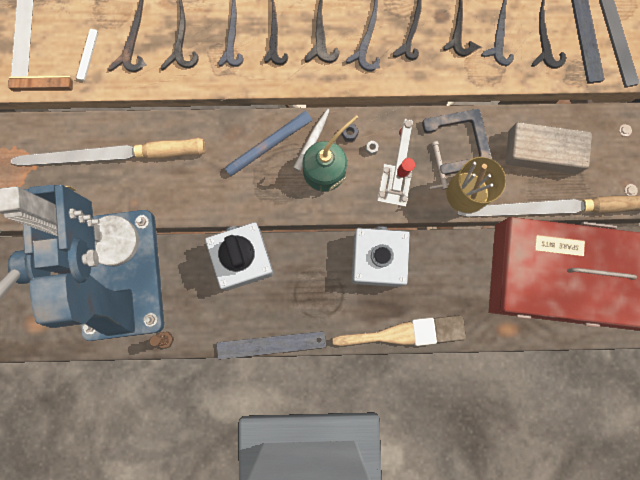

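View pics/side0.png

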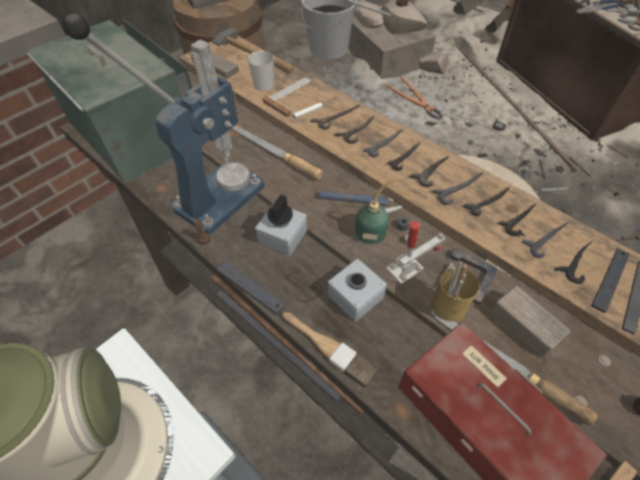

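The top view shows the mushroom box at about (238,255) with its black bar, and the jog box at (381,257). The lever press is at the left. I'll enlarge the mushroom box.

```bash
python3 - <<'E'
import cv2
a=cv2.imread("pics/top0.png")[215:295,195:285];b=cv2.imread("pics/side0.png")[185:255,245:315]
a=cv2.resize(a,(450,400),interpolation=2);b=cv2.resize(b,(350,350),interpolation=2)
b=cv2.copyMakeBorder(b,0,50,0,0,0)
cv2.imwrite("pics/crop.png",cv2.hconcat([cv2.convertScaleAbs(a,alpha=1.6,beta=20),cv2.convertScaleAbs(b,alpha=1.6,beta=20)]))
E
```

```text
(no output)
```

View pics/crop.png

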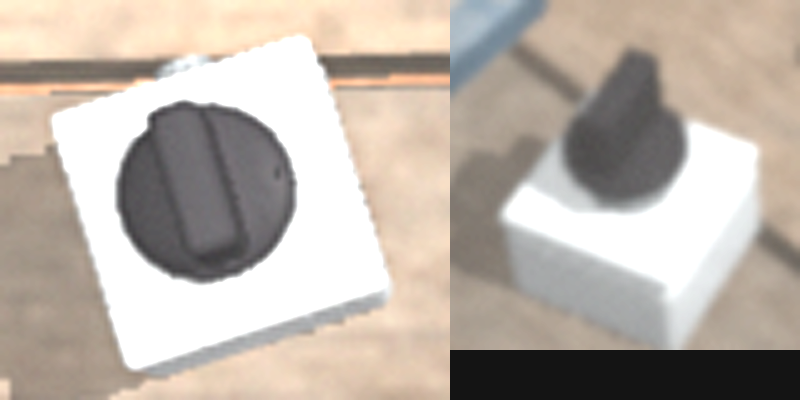

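The crop shows the bar top centred at about (198,180), running from (180,112) to (216,246). The box top corners are at (52,118), (300,38), (388,292) and (130,368).

```bash
cat > h.py <<'E'
import numpy as np
def ray(c,u,v,z):
    R,t=np.array(c["R"]),np.array(c["t"]).ravel()
    o=-R.T@t; d=R.T@np.linalg.solve(c["K"],[u,v,1]); return (o+d*(z-o[2])/d[2])[:2]
E
python3 - <<'E'
from h import *; from rig import optics,ctrl
c=optics.capture("top")
f=lambda u,v,z:ray(c,195+u/5,215+v/5,z)
print("bar",f(198,180,114)); a,b=f(180,112,114),f(216,246,114);d=a-b;print(a,b,np.hypot(*d),np.degrees(np.arctan2(d[1],d[0])))
P=[f(*p,55) for p in[(52,118),(300,38),(388,292),(130,368)]];print(P,np.mean(P,0))
for i,j in((3,0),(2,1)):
    d=P[j]-P[i];print(np.hypot(*d),np.degrees(np.arctan2(d[1],d[0])))
print("jog",ray(c,381,256,68))
from scipy.spatial.transform import Rotation as Ro
w,x,y,z=ctrl.sense()["ee_rot"];M=Ro.from_quat([x,y,z,w]).as_matrix();print("tool y az",np.degrees(np.arctan2(M[1,1],M[0,1])))
E
```

```text
bar [499.26748604  91.03755536]
[518.27419584  95.98792838] [480.92835475  86.11690418] 38.628344075187925 14.805488622693153
[array([525.98838547, 141.53195072]), array([548.62228441,  68.35644022]), array([472.57639487,  42.96908056]), array([451.81144457, 118.36469312])] [499.74962733  92.80554115]
77.71061952704567 17.344850445339144
80.17166173888752 18.461207229571205
jog [ 493.73892201 -115.69693704]
tool y az 75.1127238351528
```

```bash
python3 -m handwheel '[[[1,0,0,1,0],[1,0,0,1,0],[1,0,0,1,0],[1,0,0,1,0],[1,0,0,1,0],[1,0,0,1,0],[1,0,0,0,0],[1,0,0,0,0]]]' 40
```

```text
time_s: 0.95
eef_pos: [135.1, 507.7, 531.4]
ee_rot: [0.0, 0.13, 0.992, 0.001]
force: [-0.2, -0.4, -1.0]
grip_width: 0.0
grip_force: 0.0
```

```bash
python3 -m handwheel '[[[1,0.7,-0.8,0,0.4],[1,0.7,-0.8,0,0.4],[1,0.7,-0.8,0,0.4],[1,0.7,-0.8,0,0.4],[1,0.7,-0.8,0,0.4],[1,0.7,-0.8,0,0.4],[1,0.7,-0.8,0,0.4],[1,0.7,-0.8,0,0.4],[1,0.7,-0.8,0,0.4],[1,0,0,0,0]]]'
```

```text
time_s: 1.95
eef_pos: [434.3, 164.9, 527.4]
ee_rot: [-0.004, -0.119, 0.993, -0.0]
force: [0.2, 1.3, 0.2]
grip_width: 0.004
grip_force: 0.0
```

```bash
python3 -m handwheel '[[[1,0.65,-0.73,0,0.2],[1,0.65,-0.73,0,0.2],[1,0,0,-0.8,0],[1,0,0,-0.9,0],[1,0,0,-0.9,0],[1,0,0,-0.9,0],[1,0,0,-0.9,0],[1,0,0,-0.9,0],[1,0,0,-0.8,0],[1,0,0,0,0]]]'; python3 - <<'E'
from rig import ctrl, optics
import cv2
a=optics.capture("top")["img"][175:335,140:340];b=optics.capture("side")["img"][100:260,190:390]
f=lambda a:cv2.resize(a,(400,320),interpolation=2)
cv2.imwrite("pics/c2.png",cv2.hconcat([f(a),f(b)]));print(ctrl.sense()["eef_pos"],ctrl.sense()["ee_rot"])
E
```

```text
time_s: 2.95
eef_pos: [492.5, 96.2, 220.6]
ee_rot: [-0.006, -0.149, 0.989, 0.001]
force: [-0.1, 0.0, 0.1]
grip_width: -0.001
grip_force: 0.0
[495.75692295  95.99572033 226.69993025] [-5.69626905e-04 -1.48902280e-01  9.88851746e-01  1.05075350e-04]
```

View pics/c2.png

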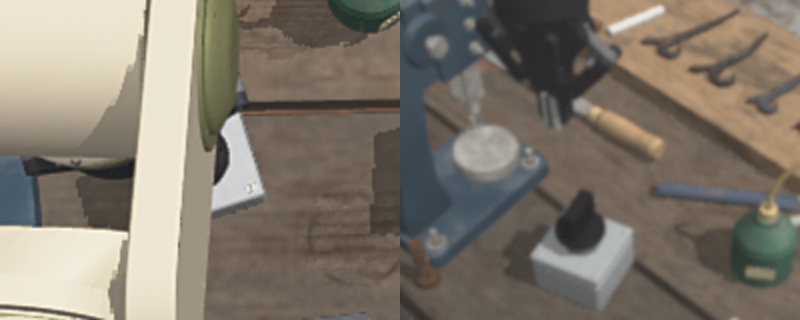

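The side view shows the shut fingers above and behind the bar, and the box is clear. The arm hides the bar in the top view, so I'll descend close to the bar.

```bash
python3 -m handwheel '[[[1,0.08,-0.08,-0.5,0],[1,0,0,-0.6,0],[1,0,0,-0.5,0],[1,0,0,-0.44,0],[1,0,0,0,0],[1,0,0,0,0]]]'; python3 - <<'E'
from rig import ctrl, optics
import cv2
a=optics.capture("top")["img"][215:295,185:285];b=optics.capture("side")["img"][170:250,235:335]
f=lambda a:cv2.resize(a,(400,320),interpolation=2)
cv2.imwrite("pics/c3.png",cv2.hconcat([f(a),f(b)]));print(ctrl.sense()["eef_pos"],ctrl.sense()["ee_rot"])
E
```

```text
time_s: 3.65
eef_pos: [501.2, 91.8, 126.3]
ee_rot: [0.001, -0.149, 0.989, -0.0]
force: [0.5, -1.0, 1.0]
grip_width: 0.004
grip_force: 0.0
[501.29568139  91.75338838 126.40300127] [ 1.72100746e-03 -1.48858635e-01  9.88856925e-01 -3.56999082e-04]
```

View pics/c3.png

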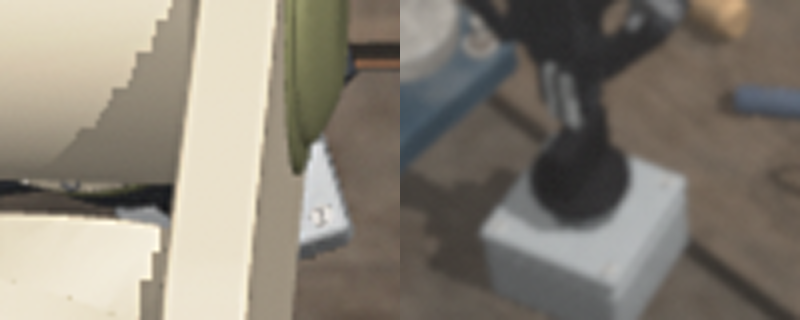

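The fingertips sit just over the bar in the side view. Now I'll press: 12 mm to touch, then in small steps.

```bash
python3 -m handwheel '[[[1,-0.02,0,-0.14,0],[1,0,0,-0.1,0],[1,0,0,-0.1,0],[1,0,0,-0.06,0],[1,0,0,0,0],[1,0,0,0,0]]]'
```

```text
time_s: 4.35
eef_pos: [499.6, 91.7, 104.9]
ee_rot: [0.001, -0.149, 0.989, -0.0]
force: [-1.7, 0.8, 6.6]
grip_width: -0.002
grip_force: 3.8
```

```bash
python3 -m handwheel '[[[1,0,0,-0.04,0],[1,0,0,0,0],[1,0,0,0,0]]]'
```

```text
time_s: 4.65
eef_pos: [499.8, 91.7, 103.5]
ee_rot: [0.001, -0.149, 0.989, -0.0]
force: [-3.8, -0.4, 11.4]
grip_width: -0.005
grip_force: 6.1
```

```bash
python3 -m handwheel '[[[1,0,0,-0.03,0],[1,0,0,0,0],[1,0,0,0,0]]]'
```

```text
time_s: 4.95
eef_pos: [500.2, 91.7, 103.3]
ee_rot: [0.002, -0.149, 0.989, -0.0]
force: [-6.4, -0.8, 24.5]
grip_width: 0.002
grip_force: 12.2
```

The force jumped, so the button is on its rigid bottom stop. Now I'll let go, rise and look.

```bash
python3 -m handwheel '[[[1,0,0,0.1,0],[1,0,0,0.3,0],[1,0,0,0.4,0],[-1,0,0,0.3,0],[-1,0,0,0,0],[-1,0,0,0,0],[-1,0,0,0,0],[-1,0,0,0,0],[-1,0,0,0,0]]]'; python3 - <<'E'
from rig import ctrl, optics
import cv2
b=optics.capture("side")["img"][170:250,235:335]
a=cv2.imread("pics/side0.png")[170:250,235:335]
f=lambda a:cv2.resize(a,(400,320),interpolation=2)
cv2.imwrite("pics/c4.png",cv2.convertScaleAbs(cv2.hconcat([f(a),f(b)]),alpha=1.6,beta=20));print(ctrl.sense()["eef_pos"],ctrl.sense()["ee_rot"])
E
```

```text
time_s: 5.85
eef_pos: [499.0, 91.7, 155.3]
ee_rot: [-0.0, -0.149, 0.989, 0.0]
force: [-0.5, -0.1, -0.6]
grip_width: 0.987
grip_force: 0.0
[499.06126746  91.70518783 155.3769018 ] [-3.66430982e-04 -1.48785109e-01  9.88869482e-01  6.35024832e-05]
```

View pics/c4.png

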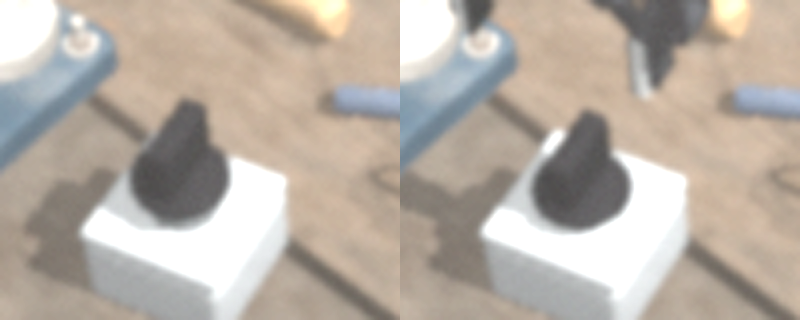

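The bar and cap sit about 3 px lower than before pressing, so the button is latched with the fingers clear. Now I'll descend around the bar and grip it.

```bash
python3 -m handwheel '[[[-1,0.01,0,-0.4,0],[-1,0,0,-0.5,0],[-1,0,0,-0.4,0],[-1,0,0,-0.18,0],[-1,0,0,0,0],[0.3,0,0,0,0],[0.6,0,0,0,0],[1,0,0,0,0],[1,0,0,0,0],[1,0,0,0,0]]]' 25
```

```text
time_s: 6.9
eef_pos: [499.7, 92.0, 82.1]
ee_rot: [0.0, -0.149, 0.989, 0.0]
force: [-2.1, 5.8, 6.0]
grip_width: 0.182
grip_force: 31.3
```

```bash
python3 -m handwheel '[[[1,0,0,0,-0.9],[1,0,0,0,-0.9],[1,0,0,0,-0.9],[1,0,0,0,-0.9],[1,0,0,0,-0.9],[1,0,0,0,-0.9],[1,0,0,0,-0.9],[1,0,0,0,-0.9],[1,0,0,0,0],[1,0,0,0,0]]]'; python3 -c "
from rig import ctrl
import math
s=ctrl.sense();q=s['ee_rot'];print((math.degrees(2*math.atan2(q[2],q[1])))%180,s['wrist_torque'],s['force'],s['joints'])"
```

```text
time_s: 7.9
eef_pos: [499.9, 93.4, 82.6]
ee_rot: [0.0, 0.346, 0.938, 0.002]
force: [-0.8, 10.0, 6.8]
grip_width: 0.181
grip_force: 31.4
139.49602932599666 [2.01122989 0.3015006  0.12052026] [-0.77146517 10.03589904  6.83073207] [-0.04755413  0.44879431  1.72922125  0.00373298  0.96260218 -0.91355429]
```

Turned 1.005 rad. Now I'll let go and rise.

```bash
python3 -m handwheel '[[[-1,0,0,0,0],[-1,0,0,0,0],[-1,0,0,0,0],[-1,0,0,0,0],[-1,0,0,0.4,0],[-1,0,0,0.8,0],[-1,0,0,0.8,0],[-1,0,0,0.8,0],[-1,0,0,0.8,0],[-1,0,0,0,0]]]'; python3 -m handwheel '[[[-1,0,0,0,0],[-1,0,0,0,0],[-1,0,0,0,0],[-1,0,0,0,0],[-1,0,0,0,0],[-1,0,0,0,0],[-1,0,0,0,0],[-1,0,0,0,0],[-1,0,0,0,0],[-1,0,0,0,0]]]';python3 -m handwheel '[[[-1,0,0,0,0],[-1,0,0,0,0],[-1,0,0,0,0],[-1,0,0,0,0],[-1,0,0,0,0],[-1,0,0,0,0],[-1,0,0,0,0],[-1,0,0,0,0],[-1,0,0,0,0],[-1,0,0,0,0]]]'; python3 - <<'E'
from rig import ctrl, optics
import cv2
b=optics.capture("side")["img"][170:250,235:335]
a=cv2.imread("pics/side0.png")[170:250,235:335]
f=lambda a:cv2.resize(a,(400,320),interpolation=2)
cv2.imwrite("pics/c5.png",cv2.convertScaleAbs(cv2.hconcat([f(a),f(b)]),alpha=1.6,beta=20))
E
```

```text
time_s: 8.9
eef_pos: [501.4, 91.6, 266.8]
ee_rot: [0.004, 0.346, 0.938, 0.001]
force: [0.2, 0.0, -1.1]
grip_width: 0.999
grip_force: 0.0
time_s: 9.9
eef_pos: [499.7, 91.7, 261.8]
ee_rot: [0.0, 0.346, 0.938, -0.0]
force: [-0.3, 0.5, 0.3]
grip_width: 1.003
grip_force: 0.0
time_s: 10.9
eef_pos: [499.7, 91.7, 261.8]
ee_rot: [-0.0, 0.346, 0.938, -0.0]
force: [-0.4, 0.2, 0.7]
grip_width: 0.999
grip_force: 0.0
```

View pics/c5.png

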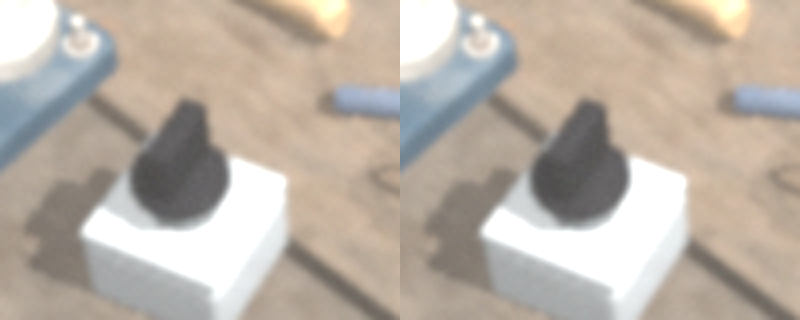

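The head is back at its starting height, with the bar top at row 100 as before, and its angle has nearly or fully returned. I'll wait another second and hand in.

```bash
python3 -m handwheel '[[[-1,0,0,0,0],[-1,0,0,0,0],[-1,0,0,0,0],[-1,0,0,0,0],[-1,0,0,0,0],[-1,0,0,0,0],[-1,0,0,0,0],[-1,0,0,0,0],[-1,0,0,0,0],[-1,0,0,0,0]]]' >/dev/null; python3 -c "
from rig import ctrl,optics
import cv2
b=optics.capture('side')['img'][190:230,262:300];a=cv2.imread('pics/side0.png')[190:230,262:300]
print('mean diff',cv2.absdiff(a,b).mean());print(ctrl.finish_job())"
```

```text
mean diff 1.2221491228070176
the job is handed in; nothing more can be done
None
```

The emergency stop passed: I pressed it fully down and it stayed latched when released, then I turned it clockwise about 1.0 rad and let go; it sprang back up, the jog box was not touched, and the job is handed in.

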